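Centre the check weight on the floating balance pan and start the calibration

TASK

Centre the brass check weight for the balance's calibration: gently tap and slide it, alternately from the right and the left as needed, until the weight sits centred on the middle mark of the pan and the floating pan's red pointer also stands at the middle line of its scale, and stays so when you let go. Touch only the weight and not the pan, do not lift or tip it or strike it hard. Only once both are centred, press the green button fully down and let it go; leave the other things on the worktop alone.

Things in the scene. Friction and masses are not known exactly. Their poses are not given: they have to be found in the camera images.
- balance: White bench balance, fixed, housing 210 x 300 x 42 mm (x -122 to +88, y -150 to +150 mm). Origin on the worktop below the pan's middle position; x to its back (away from the robot), y to its left along the pan's travel, z up. On top in front of the pan: scale with a long black middle line at y = 0, display on the left, green button on the right.
- pan (a joint): Sideways position (m) of the floating pan: 0 = red pointer on the scale's middle line, + = towards the balance's +y; stops at +-0.028. A 200 N/m spring pulls it to the middle but it sticks with about 1.2 N friction: let go, it returns only to about 6 mm from the middle on the side it was pushed to; left nearer to the middle it stays put. Damped (40 N s/m), settles in 0.5 s.
- pan_mark (a point): Middle mark on the pan's floor, 52 mm above the worktop; moves with the pan, axes as the balance's. The pan is a steel channel along y, 250 mm long, open at both ends; rails 9 mm above its floor, inner faces at x = -52 and +52 mm. Blue lines cross the floor at y = 0 and at -51 and +51 mm (just outside a centred weight); red ticks on the rails mark the middle.
- check_weight: Flat round brass weight, 100 x 28 mm, 0.64 to 0.86 kg, loose in the channel with 2 mm play to each rail, at first towards the right (-y) end. Origin: centre of its underside. Too wide to grip. Pushed along y it first carries the pan 9 to 24 mm out, then slips on it at 3 to 6 N (ending about 1 mm short of the fingers' travel: give); below that it rides with the pan. Over 12 N damages it.
- cal_button (a joint): Travel of the green calibration button in m: 0 = up, 0.006 = fully down (about 5 N, springs back up).
- cal_button_top (a point): Centre of the top face of the green button, 24 mm in diameter, 60 mm above the worktop when up, on the balance's front right corner at x = -92, y = -105 mm of the balance; pressed straight down.
- vial_blue: Bystander: glass vial with blue band, 24 mm wide, 54 mm high, standing to the right; origin under its centre.
- vial_red: Bystander: brown vial with red label, 24 mm wide, 54 mm high, standing to the right; origin under its centre.
- slide_case: Bystander: blue box 66 x 98 x 35 mm lying to the right; origin under its centre.
Not all that is in view belongs to the job. There is more than one size of the check_weight; the one meant has the size given above.

How it is judged (in metres and radians):
On the way, in this order (a step that is already met when the one before it is completed fails the run):
1. the weight sits within 3 mm of the pan's mark along the pan, the pan stands within 3 mm of its middle, both at rest with the fingers off the weight (y of check_weight in the frame of pan_mark between -0.003 and 0.003 m and value of joint pan between -0.003 and 0.003 m and linear speed of check_weight below 0.005 m/s and contact force between the fingers and check_weight below 0.05 N), for 0.3 s.
2. the green button is pressed down (value of joint cal_button above 0.0045 m), for 0.05 s.
At the end, for the whole second after the job is handed in: The weight lies flat on the pan with its centre within 3 mm of the pan's mark along the pan, the pan stands within 3 mm of its middle (joint pan between -0.003 and 0.003), all at rest; the green button, pressed at least 4.5 mm after that, is up again (below 1.5 mm) (y of check_weight in the frame of pan_mark between -0.003 and 0.003 m and z of check_weight in the frame of pan_mark below 0.003 m and value of joint pan between -0.003 and 0.003 m and linear speed of check_weight below 0.005 m/s and value of joint cal_button below 0.0015 m); the robot touches nothing.
It fails at once if the weight is struck or pressed with more than 12 N (contact force between the fingers and check_weight above 12 N).
It fails at once if the pan itself is pushed (more than 3 N from the robot) (contact force between any of the fingers, the arm and pan above 3 N).
It fails at once if the weight is lifted more than 6 mm off the pan or tipped more than 0.1 rad (z of check_weight in the frame of pan_mark above 0.006 m or angle between check_weight's own z axis and vertical above 0.1 rad).
It fails at once if the button is pressed (more than 3 mm) while weight or pan is more than 4 mm off its middle (value of joint cal_button above 0.003 m and (y of check_weight in the frame of pan_mark above 0.004 m or y of check_weight in the frame of pan_mark below -0.004 m or value of joint pan above 0.004 m or value of joint pan below -0.004 m)).
It fails at once if a vial or the blue box is moved more than 15 mm (distance of any of vial_blue, vial_red, slide_case from where it was at the start of the episode above 0.015 m).
It also fails if it takes over 56 s, if anything falls off the work surface, if the arm or the gripper's body presses on something with over 40 N, if the wrist force passes 120 N, or if a joint passes its speed limit or range.

ROBOT

A 7-joint arm with a two-finger parallel gripper is mounted at the origin on a cart in front of the work surface, level with it; the furniture and walls round the work are solid. World frame = base frame: x ahead of the robot, y to its left, z up, the work surface at z = 0. Lengths are in mm, angles in rad, forces in N, time in s.
With the tool pointing down it reaches from about 400 to 875 mm from the base axis. Payload 4.4 kg.
Tool frame: the origin (TCP) lies where the fingers leave the gripper's body, on its centre line; the fingertips stand 73 mm ahead of it and the grasp point (between the pads) lies 54 mm ahead of it; z points along the fingers, y is the line along which they close (so a half turn about z gives the same grasp; the last joint's range is limited). The gripper opens to 85 mm and grips with 20 to 120 N. Pads are 22 mm wide; open, the fingers measure 114 mm over their backs; the gripper's body (76 mm by 85 mm) begins 54 mm behind the grasp point. The pads swing forward as they close: fully open they stand 13 mm farther back than shut.
Start: joints at [1.27, 0.628, 0.038, 1.517, -0.027, 0.996, -0.02], TCP at [151.246, -632.172, 303.913] pointing down, gripper open.
Joint ranges: [-3.06, 3.06], [-0.37, 2.12], [-1.25, 1.32], [0.18, 2.47], [-1.1, 4.24], [0.23, 1.98], [-2.94, 2.94]. Speed limits (rad/s): [2.57, 2.57, 3.14, 3.14, 3.14, 3.14, 3.14].

INTERFACE

Orientations are given as [roll, pitch, yaw] about the fixed x, y, z axes, in that order (R = Rz(yaw) Ry(pitch) Rx(roll)).
In Python, from cell import ctrl gives the robot as it stands.
- The arm moves only by the tool send_rows, never from a script. Its argument "rows" is a list that holds one entry, the list of rows, each a list of 6 numbers: the shift along the tool's x, y, z in cm, then the turn, a rotation vector about the tool's x, y, z in rad. In form: [[[tx, ty, tz, wx, wy, wz], ...]]. A call has 1 to 10 rows; each row is the pose to reach, as a shift and turn from the pose commanded when the call began, along the tool's axes at that moment; what a row does not reach only later rows make up. A row lasts 1/10 s, in which the tool goes at most 50 mm and 8.59 degrees, less where a joint would pass 70% of its speed; a pose out of reach is approached as far as the arm can. A call with a gripper value outside its range is refused whole. "grip" is the closure in counts, from 0 (fully open) to 255 (shut), set as the call begins (left out, the last holds). The fingers move at their own pace and stop on an object; the grip force is fixed at half the most. Time passes only in rows, so rows that repeat a pose let the fingers close. It gives the time, the measured TCP pose, the force, the opening and the grip force at its end, in the units of the state.
- ctrl.read_state(): the state, without advancing time (a new reading comes with each control period).
- ctrl.get_image(name): name is "scene" or "side" or "wrist"; returns a dict with "pixels" (420x560x3 uint8, red, green, blue), "fx", "fy", "cx", "cy" (pixels), "D" ([k1, k2, p1, p2, k3] as OpenCV has them; the pictures are not rectified), "extrinsics" (4x4, takes a point from camera to world coordinates); the wrist camera has in their place "mount" (4x4, takes a point from camera to tool coordinates, whose origin is the TCP and whose axes are the flange's). Camera axes: x right, y up, looking along -z (the intrinsics and any distortion apply to the point x, -y, -z); pixel columns grow to the right and rows downward; lengths in mm; the calibration is good to about 2 mm. A picture is of the moment at which its call begins: read the wrist's pose just before it. There is no depth.
- ctrl.finish_job(): hands the job in; it is judged then, once.
The state is a dict: "clock": time; "qpos": joint angles; "qd": joint speeds; "tau": joint torques, N m; "eef_pos": TCP position; "tool_rot": TCP orientation; "force": force on the tool from outside, world axes, zero at the start; "torque": the same for the moment, N m; "width": finger opening in mm; "gripper_force": force on a finger pad.
Only numpy, scipy, OpenCV 4.12 (cv2) and the standard library are available. Lean on these libraries where they do the work, as an engineer would, in place of code of your own. Each camera call takes 0.05 s, during which the arm holds its last target. There are 200 camera calls.

## Working session

There is one attempt and no reset: what is moved stays moved. The work goes in short steps, Python scripts to look and compute and a tool call to move; the robot and the scene stay as the last step left them, time stands still between calls to the robot, and variables do not carry over. Pictures are saved under pics/ and viewed, at most 10 in all, crops included, and the job is handed in when it is done.

Besides the shell and the picture viewer there is one more tool, called after "Request:" by a JSON object that holds its "op" and its "data", one argument or row to a line. send_rows: Moves the arm, as the interface text tells. Its arguments: {"type":"object","properties":{"rows":{"type":"array","items":{"type":"array","items":{"type":"array","items":{"type":"number"}}}},"grip":{"type":"number"}},"required":["rows"]}

```bash
ls; mkdir -p pics; python3 - <<'E'
from cell import ctrl
import cv2, numpy as np
s=ctrl.read_state(); print({k:np.round(v,3).tolist() for k,v in s.items()})
ims=[]
for n in("scene","side","wrist"):
    d=ctrl.get_image(n); cv2.imwrite(f"pics/{n}0.png",d["pixels"][:,:,::-1])
    print(n,d["fx"],d["fy"],d["cx"],d["cy"],d["D"],np.round(d.get("extrinsics",d.get("mount")),4).tolist())
E
```

```text
pics
{'clock': 0.0, 'qpos': [1.27, 0.629, 0.038, 1.518, -0.027, 0.996, -0.02], 'qd': [-0.001, 0.0, 0.001, -0.001, -0.001, -0.0, 0.001], 'tau': [-0.0, -56.341, 1.226, -19.345, 0.011, 0.011, 0.0], 'eef_pos': [151.133, -631.675, 303.0], 'tool_rot': [-3.14, 0.0, 0.235], 'force': [-0.37, 0.26, -0.245], 'torque': [-0.015, -0.039, -0.029], 'gripper_force': 0.0, 'width': 84.705}
scene 440.6357186675139 440.6357186675139 275.8579981657554 213.79923517104353 [-0.048665  0.        0.        0.        0.      ] [[-0.738, 0.3619, -0.5696, 10.5741], [-0.6747, -0.3799, 0.6328, 386.8573], [0.0126, 0.8513, 0.5245, 533.5514], [0.0, 0.0, 0.0, 1.0]]
side 407.7649396669136 407.7649396669136 280.78043597162457 211.44608242142007 [-0.00771811  0.          0.          0.          0.        ] [[-0.9007, 0.1762, -0.3971, 160.8282], [-0.4342, -0.3355, 0.836, 552.9252], [0.0141, 0.9254, 0.3787, 414.1865], [0.0, 0.0, 0.0, 1.0]]
wrist 307.61233969440235 307.61233969440235 277.240837047263 207.90062765469696 [-0.03753413  0.          0.          0.          0.        ] [[-0.0002, 0.9596, 0.2814, 72.7728], [1.0, 0.0001, 0.0005, -0.5368], [0.0005, 0.2814, -0.9596, -70.1868], [0.0, 0.0, 0.0, 1.0]]
```

View pics/scene0.png

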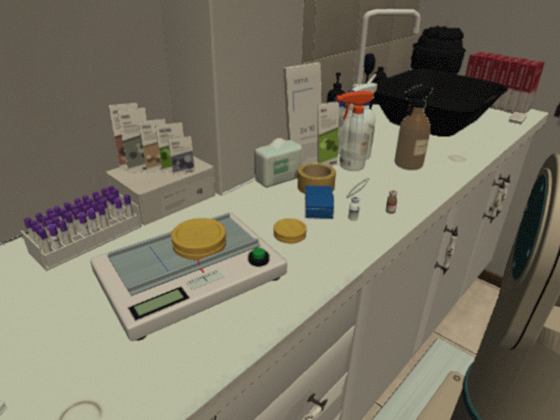

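View pics/side0.png

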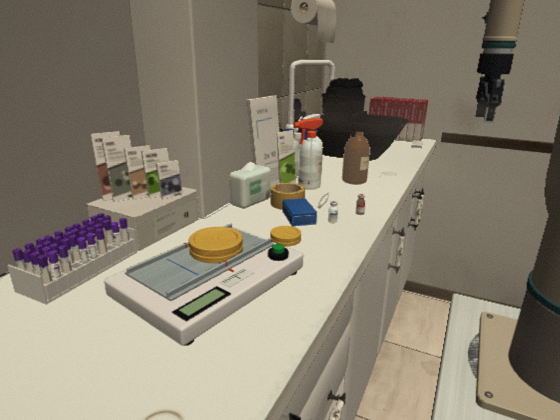

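Two brass discs are in view: a big one in the pan at scene (199,238) and a small one on the worktop at scene (290,231). The one in the pan is the 100 mm weight, because it nearly fills the 104 mm channel. I'll confirm its size by ray cast and a crop.

```bash
cat > h.py <<'E'
from cell import ctrl
import cv2, numpy as np
from scipy.spatial.transform import Rotation as Ro
def cam(n):
    s=ctrl.read_state(); d=ctrl.get_image(n)
    if "mount" in d:
        T=np.eye(4); T[:3,:3]=Ro.from_euler("xyz",s["tool_rot"]).as_matrix(); T[:3,3]=s["eef_pos"]; d["E"]=T@d["mount"]
    else: d["E"]=np.array(d["extrinsics"])
    d["K"]=np.array([[d["fx"],0,d["cx"]],[0,d["fy"],d["cy"]],[0,0,1.]]); return d
def ray(d,px,z):
    p=cv2.undistortPoints(np.array(px,float).reshape(-1,1,2),d["K"],np.array(d["D"]))[:,0]
    v=np.c_[p[:,0],-p[:,1],-np.ones(len(p))]@d["E"][:3,:3].T; o=d["E"][:3,3]
    return (o+v*((z-o[2])/v[:,2])[:,None])[:,:2]
def blobs(d,lo,hi,amin=20):
    hsv=cv2.cvtColor(d["pixels"],cv2.COLOR_RGB2HSV)
    n,l,st,c=cv2.connectedComponentsWithStats(cv2.inRange(hsv,lo,hi))
    return [(c[i],st[i],l==i) for i in np.argsort(-st[:,4]) if i and st[i,4]>amin]
E
python3 - <<'E'
from h import *
for n,cor in (("scene",[(122,323),(286,264),(94,262),(233,215)]),("side",[(189,335),(305,262),(112,277),(232,228)])):
    d=cam(n)
    print(n,"corners fl fr bl br",ray(d,cor,42).round().tolist())
    for c,st,m in blobs(d,(50,120,40),(85,255,255))[:3]: print("green",c.round(1),st[4],ray(d,[c],60).round(1).tolist())
    for c,st,m in blobs(d,(15,130,60),(30,255,255))[:4]:
        x,y,w,h=st[:4]; ys,xs=np.nonzero(m)
        z=80 if c[0]<240 else 12
        P=ray(d,np.c_[xs,ys],z); print("brass",c.round(1),st[:5],P.mean(0).round(),np.ptp(P,axis=0).round())
d=cam("scene");cv2.imwrite("pics/crop.png",cv2.resize(d["pixels"][200:345,80:320,::-1],None,fx=3.3,fy=3.3,interpolation=2))
E
```

```text
scene corners fl fr bl br [[500.0, 188.0], [415.0, -92.0], [670.0, 143.0], [607.0, -140.0]]
green [258.3 253.5] 125 [[456.3, -63.0]]
brass [198.1 238. ] [ 171  219   55   40 1769] [549.  -3.] [119. 115.]
brass [289.5 230.3] [274 219  32  24 632] [ 511. -213.] [82. 85.]
brass [314.5 178.8] [298 165  37  27 419] [ 621. -440.] [133. 160.]
side corners fl fr bl br [[468.0, 195.0], [404.0, -67.0], [678.0, 133.0], [604.0, -133.0]]
green [278.  248.5] 103 [[457.1, -61.0]]
brass [215.1 244. ] [ 189  227   53   36 1580] [550.   8.] [119. 134.]
brass [285.6 235.1] [271 226  30  20 498] [ 511. -212.] [82. 98.]
brass [284.8 195.1] [271 183  34  26 385] [ 627. -455.] [122. 211.]
```

View pics/crop.png

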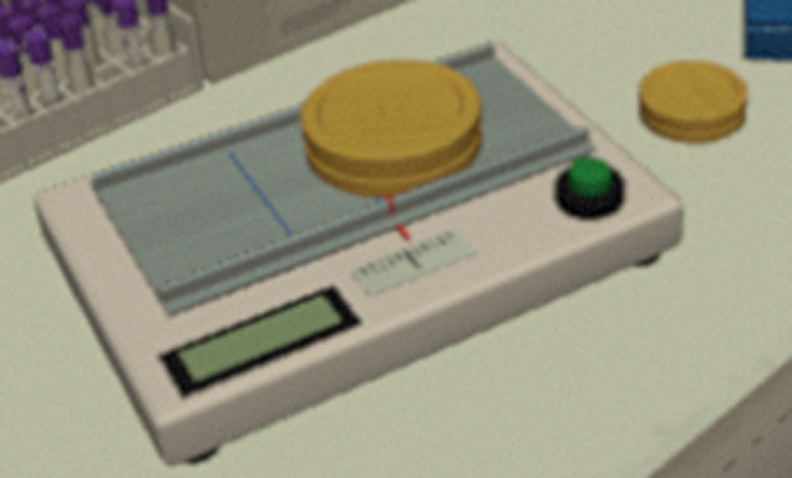

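The crop shows the large brass weight in the pan at crop (390,125). It sits to the right, with the small decoy disc outside at (693,100) and the green button at (590,185). Next I go above the balance with the fingers shut and the camera on the robot's side, to see the scale.

Request:
{"op": "send_rows", "data": {
  "rows": [
    [[53.4,-53.7,5.3,0,0,-2.64],[53.4,-53.7,5.3,0,0,-2.64],[53.4,-53.7,5.3,0,0,-2.64],[53.4,-53.7,5.3,0,0,-2.64],[53.4,-53.7,5.3,0,0,-2.64],[53.4,-53.7,5.3,0,0,-2.64],[53.4,-53.7,5.3,0,0,-2.64],[53.4,-53.7,5.3,0,0,-2.64],[53.4,-53.7,5.3,0,0,-2.64],[53.4,-53.7,5.3,0,0,-2.64]]
  ],
  "grip": 255
}}

```text
clock: 1.3
eef_pos: [411.8, -204.8, 269.2]
tool_rot: [3.141, 0.001, 1.74]
force: [1.2, -1.2, -0.3]
width: 0.1
gripper_force: 0.0
```

Request:
{"op": "send_rows", "data": {
  "rows": [
    [[19.0,16.6,1.9,0,0,-1.1],[19.0,16.6,1.9,0,0,-1.1],[19.0,16.6,1.9,0,0,-1.1],[19.0,16.6,1.9,0,0,-1.1],[19.0,16.6,1.9,0,0,-1.1],[19.0,16.6,1.9,0,0,-1.1],[19.0,16.6,1.9,0,0,-1.1],[19.0,16.6,1.9,0,0,-1.1],[19.0,16.6,1.9,0,0,-1.1],[19.0,16.6,1.9,0,0,-1.1]]
  ]
}}

```text
clock: 2.3
eef_pos: [543.8, 7.9, 250.0]
tool_rot: [-3.142, 0.0, 2.833]
force: [-0.9, -0.3, -0.1]
width: -0.0
gripper_force: 0.0
```

```bash
python3 - <<'E'
from h import *
d=cam("wrist"); cv2.imwrite("pics/w1.png",d["pixels"][:,:,::-1]); np.save("w1.npy",d,allow_pickle=True)
print(ctrl.read_state()["eef_pos"],ctrl.read_state()["tool_rot"],ctrl.read_state()["qpos"])
E
```

```text
[543.82330049   7.90222083 250.06691469] [-3.14144311e+00  2.27325529e-04  2.83307627e+00] [ 0.36734875  0.62462122 -0.66899658  1.8602981   0.51163282  0.83491334
  0.69897366]
```

View pics/w1.png

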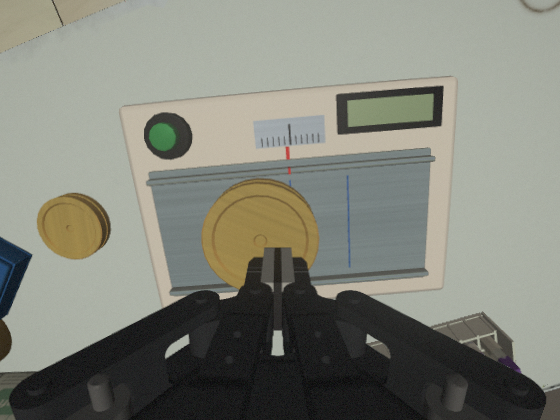

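The wrist picture, with robot side up and balance +y to the right, shows these positions:
- Button at (163,136)
- Scale's middle line at (290,133)
- Red pointer at (288,160)
- Blue +51 line at (348,177) to (350,267)
- Weight centred near (261,240)

The pointer is about at the middle.

```bash
cat >> h.py <<'E'
def brass_circle(d,near,z=80,cols=None):
    "fit circle r=50 to robot-side (upper image) rim of the weight's top face"
    hsv=cv2.cvtColor(d["pixels"],cv2.COLOR_RGB2HSV); m=cv2.inRange(hsv,(12,90,50),(32,255,255))
    m=cv2.morphologyEx(m,cv2.MORPH_OPEN,np.ones((3,3)))
    pts=[]
    for x in range(560):
        ys=np.nonzero(m[:,x])[0]; ys=ys[ys>0]
        if len(ys): pts+= [(x,ys[0]-.5)]
    for y in range(420):
        xs=np.nonzero(m[y])[0]
    P=ray(d,pts,z); P=P[abs(np.hypot(*(P-near).T)-50)<14]
    from scipy.optimize import least_squares
    r=least_squares(lambda c:np.hypot(*(P-c[:2]).T)-c[2],[*near,50],loss="soft_l1",f_scale=1); return r.x,len(P)
E
python3 - <<'E'
from h import *
d=np.load("w1.npy",allow_pickle=True).item()
for n,(a,b),z in (("front",((122,107),(456,77)),42),("rail",((150,181),(434,157)),61),("rail back",((172,292),(428,272)),61),("blue",((348,177),(350,267)),52),("left edge",((456,77),(443,289)),42)):
    p,q=ray(d,[a,b],z); v=q-p; print(n,p.round(1),q.round(1),"ang",np.arctan2(v[1],v[0]).round(4))
c,st,_=blobs(d,(50,100,40),(85,255,255))[0]; B=ray(d,[c],60)[0]; print("btn",c,B)
for c,st,_ in blobs(d,(0,150,90),(8,255,255),5)[:3]: print("red",c,st,ray(d,[c],55))
print("line",ray(d,[(290,125),(290,143)],43))
c,st,_=[b for b in blobs(d,(12,90,50),(32,255,255)) if b[0][0]>150][0]; print(c,st)
w,n=brass_circle(d,ray(d,[(261,238)],80)[0]); print("weight",w,n)
yaw=-.28
for yaw in(-.27,-.3,-.33):
    R=np.array([[np.cos(yaw),-np.sin(yaw)],[np.sin(yaw),np.cos(yaw)]]); O=B-R@[-92,-105]; print(yaw,O,"weight bal",(w[:2]-O)@R, "line",(ray(d,[(290,133)],43)[0]-O)@R,"ptr",(ray(d,[(288,160)],61)[0]-O)@R,"blue",(ray(d,[(349,222)],52)[0]-O)@R)
E
```

```text
front [426.1 -95.1] [489.9 186.5] ang 1.348
rail [492.8 -89.6] [546.7 147.5] ang 1.3472
rail back [ 598.7 -114.6] [652.7 124.2] ang 1.3481
blue [543.5  75. ] [629.7  55.6] ang -0.2213
left edge [489.9 186.5] [690.3 142.9] ang -0.2141
btn [161.88770053 136.41176471] [461.28846808 -65.10573886]
red [287.12 152.44] [286 147   3  12  25] [[506.32530416  29.98067112]]
red [289.  170.5] [289 168   1   6   6] [[521.67252553  26.9385392 ]]
line [[485.72706573  39.38513204]
 [500.51713106  34.84358822]]
[256.60093223 227.28026772] [ 202  179  117  111 8367]
weight [560.83865721 -10.8107433   46.510098  ] 117
-0.27 [577.9621914   11.55091308] weight bal [-10.53860716 -26.1188985 ] line [-89.49965013   2.03297291] ptr [-68.27916706  -0.96549959] blue [-7.93191767 53.92877813]
-0.3 [580.20904678   8.01673349] weight bal [-12.94134014 -23.71091711] line [-92.71128277   2.05981093] ptr [-71.41040751  -0.30079335] blue [-12.73689366  56.37892973]
-0.33 [582.34888167   4.4167486 ] weight bal [-15.41522057 -21.3760904 ] line [-95.9222753    1.99030234] ptr [-74.56017721   0.26969066] blue [-17.61320111  58.68385118]
```

Request:
{"op": "send_rows", "data": {
  "rows": [
    [[-2.0,-4.0,1.0,0,0,-0.086],[-3.5,-9.0,3.0,0,0,-0.086],[-3.5,-9.0,8.0,0,0,-0.086],[-3.5,-9.0,8.0,0,0,-0.086],[-3.5,-9.0,8.0,0,0,-0.086]]
  ]
}}

```text
clock: 2.85
eef_pos: [549.7, -87.2, 170.0]
tool_rot: [3.141, -0.002, 2.921]
force: [-0.3, 1.0, 0.7]
width: -0.1
gripper_force: 0.0
```

```bash
cat >> h.py <<'E'
yaw=-.2228; R=np.array([[np.cos(yaw),-np.sin(yaw)],[np.sin(yaw),np.cos(yaw)]]); O=np.array([574.2,17.0])
bal=lambda P:(np.atleast_2d(P)-O)@R
def look(name=None):
    d=cam("wrist"); s=ctrl.read_state()
    if name: cv2.imwrite(f"pics/{name}.png",d["pixels"][:,:,::-1])
    np.save("last.npy",d,allow_pickle=True)
    print("t",round(s["clock"],2),"tcp bal",bal(s["eef_pos"][:2]).round(1)[0],"z",s["eef_pos"][2].round(1),"F bal",(s["force"][:2]@R).round(2),s["force"][2].round(2),"yaw",s["tool_rot"][2].round(4))
    return d
E
python3 - <<'E'
from h import *
d=look("w2")
E
```

```text
t 2.9 tcp bal [  -0.  -105.9] z 171.3 F bal [0.17 0.27] -0.05 yaw 2.9226
```

View pics/w2.png

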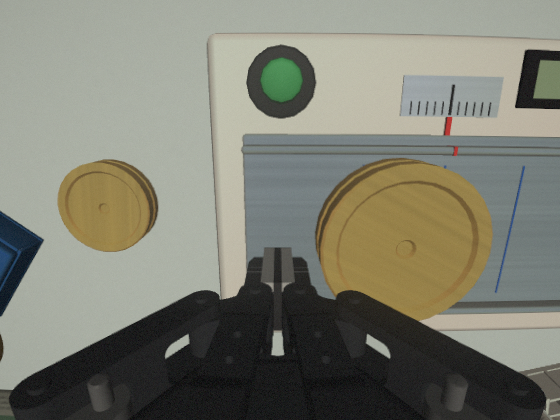

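The picture shows the weight's centre dimple at (405,248), the fingertips at (278,265), the pointer at (449,126) against the middle line at (453,100), and the +51 line from (523,167) to (497,292). The fingers are clear of the weight on the right.

```bash
python3 - <<'E'
from h import *
d=np.load("last.npy",allow_pickle=True).item()
f=lambda n,p,z:print(n,bal(ray(d,p,z)).round(1).tolist())
f("dimple",[(405,248)],80); f("blue51",[(523,167),(510,230),(497,292)],52); f("blue0",[(445,167)],52)
f("line",[(453,86),(452,114)],43); f("ptr",[(449,119),(447,135)],45); f("ptr hi",[(449,119),(447,135)],61);f("tick61",[(456,151)],61); f("tick57",[(456,151)],57)
f("btn",[blobs(d,(50,100,40),(85,255,255))[0][0]],60)
f("scale ends",[(403,75),(503,78),(498,118),(401,115)],42)
f("weight edges top",[(492,235),(325,262),(318,240)],80)
f("finger tip",[(262,250),(294,250)],98)
f("pan end",[(245,153)],61)
E
```

```text
dimple [[-1.2, -33.2]]
blue51 [[-43.8, 48.9], [-1.6, 49.5], [45.4, 50.6]]
blue0 [[-43.3, -1.7]]
line [[-91.6, 1.1], [-75.2, 2.9]]
ptr [[-72.1, 0.3], [-62.4, 0.5]]
ptr hi [[-72.1, -8.4], [-63.2, -8.2]]
tick61 [[-54.1, -1.5]]
tick57 [[-53.7, 0.8]]
btn [[-92.3, -103.9]]
scale ends [[-97.5, -30.1], [-97.1, 32.6], [-73.3, 33.8], [-74.2, -28.9]]
weight edges top [[-9.0, 16.3], [7.4, -78.5], [-6.1, -83.0]]
finger tip [[-8.0, -113.6], [-8.1, -97.5]]
pan end [[-52.3, -124.6]]
```

Request:
{"op": "send_rows", "data": {
  "rows": [
    [[0,0,2.0,0,0,0],[0,0,3.6,0,0,0],[0,0,3.6,0,0,0],[0,0.4,3.6,0,0,0],[0,0.8,3.6,0,0,0],[0,1.1,3.6,0,0,0],[0,1.2,3.6,0,0,0],[0,1.3,3.6,0,0,0],[0,1.4,3.6,0,0,0],[0,1.5,3.6,0,0,0]]
  ]
}}

```text
clock: 3.9
eef_pos: [553.2, -74.0, 134.0]
tool_rot: [-3.141, 0.0, 2.92]
force: [-1.2, -1.9, 0.5]
width: 0.1
gripper_force: 0.8
```

```bash
python3 - <<'E'
from h import *
d=look("w3")
E
```

```text
t 3.95 tcp bal [ -0.4 -93. ] z 134.0 F bal [ 0.28 -0.66] 0.9 yaw 2.9205
```

View pics/w3.png

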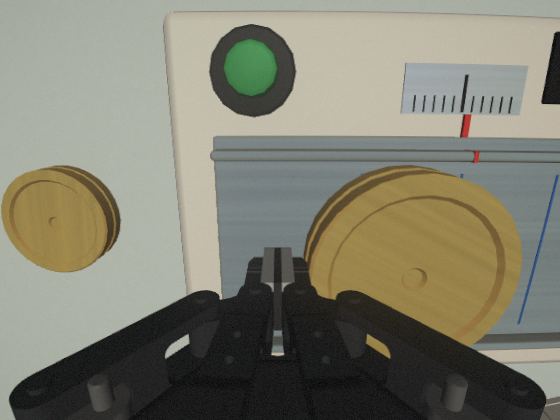

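Fingers are just touching: dimple at (414,278), fingertips' right side at about (305,270). Now push slowly at 20 mm/s.

Request:
{"op": "send_rows", "data": {
  "rows": [
    [[0,0.15,0,0,0,0],[0,0.3,0,0,0,0],[0,0.5,0,0,0,0],[0,0.7,0,0,0,0],[0,0.9,0,0,0,0],[0,1.1,0,0,0,0],[0,1.3,0,0,0,0],[0,1.5,0,0,0,0],[0,1.7,0,0,0,0],[0,1.9,0,0,0,0]]
  ]
}}

```text
clock: 4.95
eef_pos: [557.1, -55.1, 134.0]
tool_rot: [-3.141, -0.001, 2.921]
force: [-0.1, -5.2, 2.2]
width: -0.2
gripper_force: 2.5
```

Request:
{"op": "send_rows", "data": {
  "rows": [
    [[0,0.2,0,0,0,0],[0,0.4,0,0,0,0],[0,0.6,0,0,0,0],[0,0.8,0,0,0,0],[0,1.0,0,0,0,0],[0,1.2,0,0,0,0],[0,1.4,0,0,0,0],[0,1.6,0,0,0,0],[0,1.8,0,0,0,0],[0,1.9,0,0,0,0]]
  ]
}}

```text
clock: 5.95
eef_pos: [561.6, -36.0, 134.0]
tool_rot: [3.141, 0.0, 2.921]
force: [-1.1, -3.4, 1.9]
width: -0.3
gripper_force: 2.2
```

```bash
python3 - <<'E'
from h import *
d=look("w4")
E
```

```text
t 6.0 tcp bal [ -0.5 -54.4] z 134.0 F bal [-0.34 -4.55] 0.31 yaw 2.9212
```

View pics/w4.png

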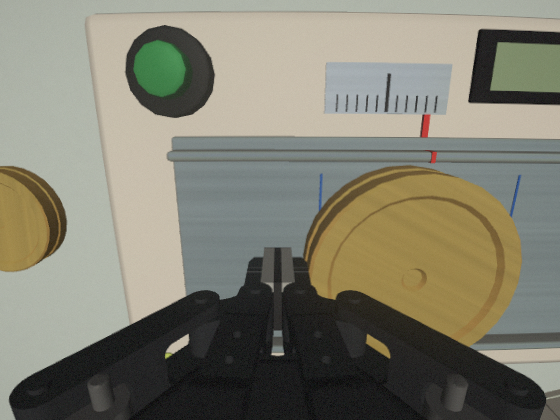

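The pointer is now out to the right at (425,126) against the middle line at (389,92). The -51 line is visible at (320,190), the +51 line at (516,195), and the dimple is still at (414,278).

```bash
cat >> h.py <<'E'
def meas(d,dim=None):
    "y (balance, mm) of: blue lines at x=-43, scale line, pointer, dimple"
    hsv=cv2.cvtColor(d["pixels"],cv2.COLOR_RGB2HSV)
    for c,st,m in blobs(d,(105,130,60),(125,255,255),25):
        ys,xs=np.nonzero(m); P=bal(ray(d,np.c_[xs,ys],52))
        if abs(P[:,0]).max()<60: print("blue",c.round(),P[:,1].mean().round(2))
    for c,st,m in blobs(d,(0,120,70),(8,255,255),10)[:3]:
        if c[1]<175: print("red",c.round(1),[bal(ray(d,[c],z)).round(1)[0].tolist() for z in(44,57)])
    if dim: print("dimple",bal(ray(d,[dim],80)).round(1))
E
python3 - <<'E'
from h import *
d=np.load("last.npy",allow_pickle=True).item(); meas(d,(414,278))
print("line",bal(ray(d,[(389,75),(387,110)],43)).round(1).tolist())
E
```

```text
blue [515. 195.] 70.68
blue [320. 192.] -31.69
red [425.2 125.5] [[-68.1, 21.8], [-68.4, 15.7]]
red [432.9 156.1] [[-52.7, 27.9], [-54.2, 21.3]]
dimple [[-1.7  8.9]]
line [[-92.0, 1.2], [-75.5, 1.8]]
```

Request:
{"op": "send_rows", "data": {
  "rows": [
    [[0,0.2,0,0,0,0],[0,0.4,0,0,0,0],[0,0.6,0,0,0,0],[0,0.8,0,0,0,0],[0,1.0,0,0,0,0],[0,1.05,0,0,0,0],[0,1.05,0,0,0,0]]
  ]
}}

```text
clock: 6.7
eef_pos: [564.0, -25.7, 134.0]
tool_rot: [3.141, 0.0, 2.921]
force: [-0.7, -2.1, 0.8]
width: 0.3
gripper_force: 1.5
```

```bash
cat >> h.py <<'E'
def dimple(d,near=(414,278)):
    x,y=near; g=cv2.cvtColor(d["pixels"],cv2.COLOR_RGB2GRAY)[y-30:y+30,x-30:x+30]
    c=cv2.HoughCircles(cv2.resize(cv2.GaussianBlur(g,(3,3),0),None,fx=4,fy=4),cv2.HOUGH_GRADIENT,1,500,param1=60,param2=12,minRadius=32,maxRadius=70)
    return None if c is None else tuple((c[0,0,:2]/4+[x-30,y-30]).round(1).tolist())
E
python3 - <<'E'
from h import *
print(dimple(np.load("last.npy",allow_pickle=True).item()))
d=look("w5"); q=dimple(d); print(q); meas(d,q or (414,278))
E
```

```text
None
t 6.75 tcp bal [ -0.6 -43.9] z 134.0 F bal [ 0.38 -2.76] 0.93 yaw 2.9211
None
blue [300. 211.] -31.15
blue [499. 186.] 71.25
red [405.  125.3] [[-68.1, 21.9], [-68.4, 16.6]]
red [412.2 156.6] [[-52.3, 27.6], [-53.8, 21.8]]
dimple [[-1.7 19.5]]
```

Request:
{"op": "send_rows", "data": {
  "rows": [
    [[0,-0.3,0,0,0,0],[0,-0.6,0,0,0,0],[0,-0.9,0,0,0,0],[0,-1.3,0,0,0,0],[0,-1.7,0,0,0,0],[0,-2.3,0,0,0,0],[0,-3.0,0,0,0,0],[0,-3.0,-2.5,0,0,0],[0,-3.0,-5.0,0,0,0],[0,-3.0,-5.0,0,0,0]]
  ]
}}

```text
clock: 7.75
eef_pos: [559.0, -55.7, 186.8]
tool_rot: [3.14, 0.005, 2.92]
force: [0.3, 0.3, 0.2]
width: 0.3
gripper_force: 0.0
```

Request:
{"op": "send_rows", "data": {
  "rows": [
    [[0,4.0,0,0,0,0],[0,8.0,0,0,0,0],[0,12.0,0,0,0,0],[0,15.8,0,0,0,0],[0,15.8,0,0,0,0],[0,15.8,0,0,0,0]]
  ]
}}

```text
clock: 8.35
eef_pos: [591.5, 99.4, 183.4]
tool_rot: [-3.141, -0.001, 2.923]
force: [-0.4, -0.8, -0.5]
width: -0.0
gripper_force: 0.0
```

```bash
python3 - <<'E'
from h import *
d=look("w6"); meas(d)
E
```

```text
t 8.4 tcp bal [-1.  82.5] z 183.2 F bal [-0.11  0.1 ] -0.41 yaw 2.9207
blue [ 85. 173.] -44.16
red [156.7 124.4] [[-68.1, 5.0], [-68.3, 10.0]]
red [151.6 147.7] [[-52.8, -0.0], [-54.0, 5.2]]
```

View pics/w6.png

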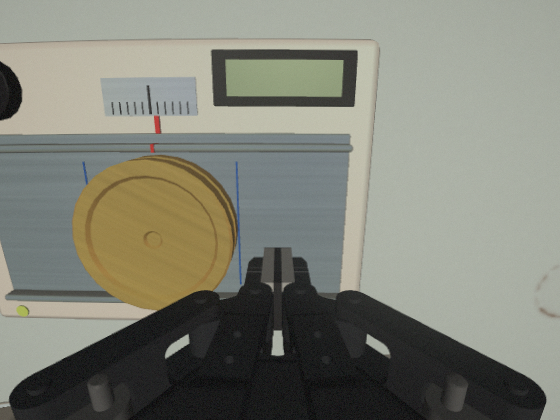

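The picture shows the weight between the blue lines, at (85,173) and (238,205). The dimple is at (152,239), the pointer at (157,124) and the middle line at (150,100), so the pan is a few mm to the +y side.

```bash
python3 - <<'E'
from h import *
d=np.load("last.npy",allow_pickle=True).item()
f=lambda n,p,z:print(n,bal(ray(d,p,z)).round(1).tolist())
f("dimple",[(152.5,239)],80); f("+51",[(237,165),(240,260)],52); f("-51",[(84,165),(86,180)],52); f("line",[(149,86),(150.5,113)],43); f("edges",[(73,236),(236,236)],80);f("scale",[(101,78),(196,78),(198,115),(104,115)],42)
E
```

```text
dimple [[-1.2, 9.1]]
+51 [[-42.3, 58.6], [26.1, 58.5]]
-51 [[-42.3, -43.7], [-32.1, -44.1]]
line [[-92.2, 1.9], [-75.4, 1.2]]
edges [[-2.7, -40.5], [-3.4, 60.3]]
scale [[-97.5, -29.6], [-97.0, 32.6], [-74.0, 32.4], [-74.3, -30.9]]
```

Request:
{"op": "send_rows", "data": {
  "rows": [
    [[0,0,2.5,0,0,0],[0,0,4.9,0,0,0],[0,0,4.9,0,0,0],[0,-0.4,4.9,0,0,0],[0,-0.7,4.9,0,0,0],[0,-0.9,4.9,0,0,0],[0,-1.1,4.9,0,0,0],[0,-1.2,4.9,0,0,0],[0,-1.3,4.9,0,0,0],[0,-1.4,4.9,0,0,0]]
  ]
}}

```text
clock: 9.4
eef_pos: [589.0, 85.2, 135.2]
tool_rot: [3.141, 0.0, 2.921]
force: [0.5, 0.4, 0.6]
width: 0.3
gripper_force: 0.2
```

```bash
python3 - <<'E'
from h import *
d=look("w7"); meas(d)
E
```

```text
t 9.45 tcp bal [-0.7 69.6] z 135.1 F bal [0.63 0.65] -0.26 yaw 2.9209
blue [251. 213.] 57.32
blue [ 55. 186.] -44.85
red [146.9 124.8] [[-68.1, 4.2], [-68.4, 9.5]]
red [139.9 155.8] [[-52.4, -1.3], [-53.9, 4.5]]
```

Request:
{"op": "send_rows", "data": {
  "rows": [
    [[0,-0.1,0,0,0,0],[0,-0.2,0,0,0,0],[0,-0.3,0,0,0,0],[0,-0.4,0,0,0,0],[0,-0.5,0,0,0,0],[0,-0.5,0,0,0,0],[0,-0.5,0,0,0,0]]
  ]
}}

```text
clock: 10.15
eef_pos: [587.8, 80.0, 135.1]
tool_rot: [-3.142, 0.0, 2.921]
force: [0.6, 0.8, -0.3]
width: -0.0
gripper_force: 0.5
```

```bash
python3 - <<'E'
from h import *
d=look("w8"); meas(d)
E
```

```text
t 10.2 tcp bal [-0.7 64.5] z 135.1 F bal [-0.23  1.18] 1.15 yaw 2.9207
blue [251. 214.] 51.98
blue [ 55. 187.] -50.2
red [146.9 125.1] [[-68.1, -1.2], [-68.3, 4.2]]
red [139.9 155.9] [[-52.4, -6.6], [-53.9, -0.8]]
```

Request:
{"op": "send_rows", "data": {
  "rows": [
    [[0,0.1,0,0,0,0],[0,0.3,0,0,0,0],[0,0.8,0,0,0,0],[0,2.0,0,0,0,0],[0,2.0,-2.5,0,0,0],[0,2.0,-6.5,0,0,0],[0,-2.0,-8.5,0,0,0],[0,-6.4,-8.5,0,0,0],[0,-6.4,-8.5,0,0,0],[0,-6.4,-8.5,0,0,0]]
  ]
}}

```text
clock: 11.2
eef_pos: [573.8, 17.0, 220.1]
tool_rot: [3.142, 0.0, 2.919]
force: [-0.4, 0.2, 0.2]
width: -0.1
gripper_force: 0.0
```

```bash
python3 - <<'E'
from h import *
d=look("w9"); meas(d)
E
```

```text
t 11.25 tcp bal [-0.6  1.5] z 220.2 F bal [-1.51  0.23] -0.1 yaw 2.9209
red [277. 122.] [[-68.0, 0.9], [-68.2, 0.9]]
red [277.5 141.5] [[-53.2, 1.3], [-54.1, 1.2]]
```

View pics/w9.png

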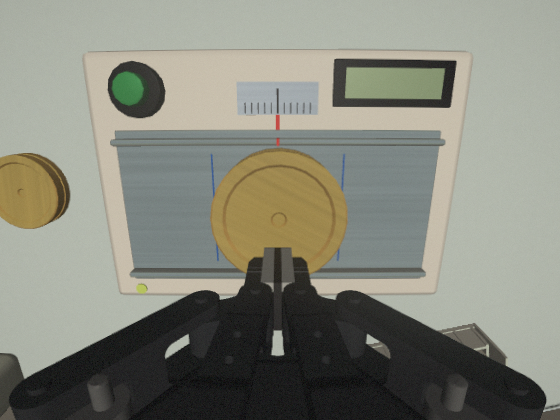

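Pointer (277,122), middle line (277.5,100) and dimple (279,219) are all in line and the weight is midway between the blue lines, so both are centred. Now to the button.

Request:
{"op": "send_rows", "data": {
  "rows": [
    [[3.0,-3.5,0,0,0,0],[6.0,-7.0,0,0,0,0],[9.15,-10.55,0,0,0,0],[9.15,-10.55,3.5,0,0,0],[9.15,-10.55,7.5,0,0,0],[9.15,-10.55,8.0,0,0,0],[9.15,-10.55,8.0,0,0,0]]
  ]
}}

```text
clock: 11.95
eef_pos: [461.5, -63.3, 139.6]
tool_rot: [3.141, -0.002, 2.924]
force: [1.0, -0.5, 0.2]
width: -0.0
gripper_force: 0.0
```

```bash
python3 - <<'E'
from h import *
d=look("w10"); b=blobs(d,(50,100,40),(85,255,255)); 
for c,st,m in b[:2]: print(c,st,bal(ray(d,[c],60)))
E
```

```text
t 12.0 tcp bal [ -91.5 -103.2] z 140.5 F bal [1.08 0.12] -0.75 yaw 2.9237
[268.68110236 246.34251969] [253 239  36  18 254] [[ -97.9946286  -106.66830104]]
```

View pics/w10.png

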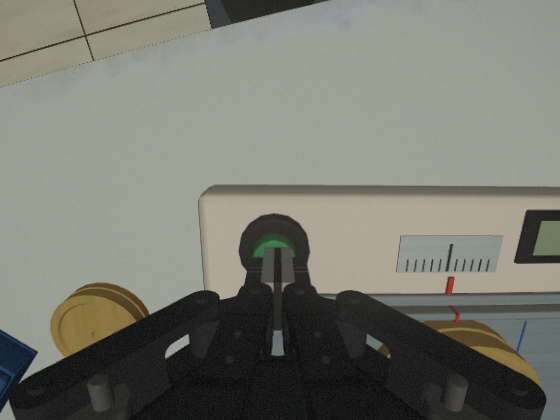

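The fingertips (278,260) sit over the green button (274,246) and the pointer is still on the middle line. Press.

Request:
{"op": "send_rows", "data": {
  "rows": [
    [[0,0,0.4,0,0,0],[0,0,0.7,0,0,0],[0,0,0.9,0,0,0],[0,0,1.1,0,0,0],[0,0,1.25,0,0,0],[0,0,1.35,0,0,0],[0,0,1.35,0,0,0]]
  ]
}}

```text
clock: 12.7
eef_pos: [462.7, -64.4, 130.0]
tool_rot: [-3.141, 0.006, 2.922]
force: [-5.5, 2.4, 40.9]
width: 0.0
gripper_force: 20.4
```

```bash
python3 - <<'E'
from h import *
d=look("w11"); s=ctrl.read_state(); print(s["eef_pos"],s["force"]); meas(d)
E
```

```text
t 12.75 tcp bal [ -90.8 -104. ] z 130.0 F bal [-7.12  1.92] 41.41 yaw 2.922
[462.66959031 -64.39087985 129.98570887] [-6.51778609  3.44154957 41.41476147]
blue [535. 343.] 52.61
blue [  3. 382.] -277.99
blue [ 22. 355.] -259.13
```

The force is 41 N, higher than the 5 N button alone, so the fingers are on a stop. I'll lift and press again in steps to read the travel from force against height.

Request:
{"op": "send_rows", "data": {
  "rows": [
    [[0,0,-0.5,0,0,0],[0,0,-1.0,0,0,0],[0,0,-1.0,0,0,0],[0,0,-1.0,0,0,0]]
  ]
}}

```text
clock: 13.15
eef_pos: [461.1, -65.8, 136.3]
tool_rot: [-3.141, -0.0, 2.92]
force: [-0.3, -0.9, 1.6]
width: 0.4
gripper_force: 0.8
```

Request:
{"op": "send_rows", "data": {
  "rows": [
    [[0,0,0.1,0,0,0],[0,0,0.1,0,0,0]]
  ]
}}

```text
clock: 13.35
eef_pos: [461.1, -65.8, 135.1]
tool_rot: [-3.141, -0.001, 2.92]
force: [1.3, -0.4, 1.9]
width: -0.4
gripper_force: 1.1
```

Request:
{"op": "send_rows", "data": {
  "rows": [
    [[0,0,0.1,0,0,0],[0,0,0.1,0,0,0]]
  ]
}}

```text
clock: 13.55
eef_pos: [461.1, -65.6, 134.3]
tool_rot: [-3.141, -0.001, 2.92]
force: [-0.7, -1.1, 2.8]
width: 0.1
gripper_force: 1.4
```

Request:
{"op": "send_rows", "data": {
  "rows": [
    [[0,0,0.1,0,0,0],[0,0,0.1,0,0,0]]
  ]
}}

```text
clock: 13.75
eef_pos: [461.1, -65.5, 133.4]
tool_rot: [-3.141, -0.0, 2.921]
force: [-0.8, -3.7, 3.9]
width: 0.1
gripper_force: 1.6
```

Request:
{"op": "send_rows", "data": {
  "rows": [
    [[0,0,0.1,0,0,0],[0,0,0.1,0,0,0]]
  ]
}}

```text
clock: 13.95
eef_pos: [461.1, -65.5, 132.4]
tool_rot: [-3.141, -0.0, 2.921]
force: [-1.2, -2.6, 3.3]
width: -0.1
gripper_force: 1.9
```

Request:
{"op": "send_rows", "data": {
  "rows": [
    [[0,0,0.1,0,0,0],[0,0,0.1,0,0,0]]
  ]
}}

```text
clock: 14.15
eef_pos: [461.1, -65.5, 131.4]
tool_rot: [-3.141, -0.0, 2.921]
force: [-1.6, -3.2, 4.2]
width: 0.0
gripper_force: 2.2
```

Request:
{"op": "send_rows", "data": {
  "rows": [
    [[0,0,0.1,0,0,0],[0,0,0.1,0,0,0]]
  ]
}}

```text
clock: 14.35
eef_pos: [461.1, -65.4, 130.7]
tool_rot: [-3.141, -0.0, 2.921]
force: [-1.2, -3.1, 6.4]
width: -0.1
gripper_force: 3.3
```

Request:
{"op": "send_rows", "data": {
  "rows": [
    [[0,0,0.1,0,0,0],[0,0,0.1,0,0,0]]
  ]
}}

```text
clock: 14.55
eef_pos: [461.1, -65.4, 130.5]
tool_rot: [-3.14, 0.001, 2.921]
force: [-4.4, -3.2, 16.9]
width: -0.2
gripper_force: 8.6
```

The force rises as a spring from about 136.5 mm to about 4.5 N and then hits a hard stop at 130.6 mm. That is the full 6 mm of travel, so the button is fully down. Lift off and check.

Request:
{"op": "send_rows", "data": {
  "rows": [
    [[0,0,-0.5,0,0,0],[0,0,-1.5,0,0,0],[0,0,-4.0,0,0,0],[0,0,-8.0,0,0,0],[-4.6,5.0,-9.0,0,0,0],[-9.1,10.4,-9.0,0,0,0],[-9.1,10.4,-9.0,0,0,0],[-9.1,10.4,-9.0,0,0,0],[-9.1,10.4,-9.0,0,0,0]]
  ]
}}

```text
clock: 15.45
eef_pos: [572.9, 17.8, 219.3]
tool_rot: [3.14, -0.001, 2.923]
force: [-0.9, -0.7, 0.1]
width: -0.3
gripper_force: 0.0
```

```bash
python3 - <<'E'
from h import *
d=look("w12"); meas(d); a=cv2.imread("pics/w9.png")[:,:,::-1]
for im in(a,d["pixels"]):
    D=dict(d,pixels=np.ascontiguousarray(im)); 
    print("red",[b[0].round(1) for b in blobs(D,(0,120,70),(8,255,255),10)[:2]],"green",blobs(D,(50,100,40),(85,255,255))[0][0].round(1),"brass",[(b[0].round(1),b[1][:4]) for b in blobs(D,(12,90,50),(32,255,255)) if b[0][0]>150][0])
E
```

```text
t 15.5 tcp bal [-1.9 -0.9] z 219.2 F bal [-0.   -0.09] -0.44 yaw 2.9217
red [276.5 123.5] [[-68.2, 1.0], [-68.4, 1.0]]
red [276.5 143. ] [[-53.3, 1.1], [-54.3, 1.1]]
red [array([277., 122.]), array([277.5, 141.5])] green [127.4  87.9] brass (array([278.5, 209.1]), array([210, 148, 137, 126], dtype=int32))
red [array([276.5, 123.5]), array([276.5, 143. ])] green [126.4  89. ] brass (array([277.3, 210.5]), array([209, 150, 137, 126], dtype=int32))
```

Weight, pan and button look the same as before the press, so I'm handing in.

```bash
python3 -c "
from cell import ctrl
print(ctrl.finish_job())"
```

```text
the job is handed in; nothing more can be done
None
```

I centred the weight and the pan pointer to within about 1 mm by the camera, then pressed the green button to its stop twice, the second time to check its travel; it is up again and the job is handed in.

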